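# Pack a pillar candle into a cradle box on the tilted packing stand

## Robot

A 6-joint arm with a two-finger parallel gripper is mounted at the origin on the work surface. World frame = base frame: x ahead of the robot, y to its left, z up, the work surface at z = 0. Lengths are in mm, angles in rad, forces in N, time in s.
With the tool pointing down it reaches from about 275 to 1000 mm from the base axis. Payload 8.4 kg.
Tool frame: the origin (TCP) lies between the finger pads; the fingertips stand 17 mm ahead of it and the grasp point (between the pads) lies 2 mm behind it; z points along the fingers, y is the line along which they close (so a half turn about z gives the same grasp; the last joint's range is limited). The gripper opens to 85 mm and grips with 20 to 120 N. Pads are 22 mm wide; open, the fingers measure 114 mm over their backs; the gripper's body (76 mm by 85 mm) begins 54 mm behind the grasp point. The pads swing forward as they close: fully open they stand 13 mm farther back than shut.
Start: joints at [1.29, 0.353, 1.633, -0, 1.155, -0.002], TCP at [172, 600.869, 248.281] pointing down, gripper open.
Joint ranges: [-2.63, 2.63], [-0.92, 2.1], [0.06, 2.66], [-1.3, 4.44], [0, 2.69], [-3.02, 3.02]. Speed limits (rad/s): [2.22, 2.22, 2.79, 3.14, 3.14, 3.14].

## Interface

Orientations are given as [roll, pitch, yaw] about the fixed x, y, z axes, in that order (R = Rz(yaw) Ry(pitch) Rx(roll)).
In Python, from rig import sense, grab_frame, sign_off gives the robot as it stands. The module is installed in compiled form; this text tells all that it offers.
- The arm moves only by the tool send_rows, never from a script. Its argument "moves" is a list that holds one entry, the list of rows, each a list of 7 numbers: the shift along the world's x, y, z in m, then the turn, a rotation vector about the world's x, y, z in rad, then the opening, from -1 (shut) to 1 (fully open). In form: [[[dx, dy, dz, rx, ry, rz, jaw], ...]]. A call has 1 to 10 rows; each row shifts and turns the commanded pose from where the row before left it; what a row does not reach is not made up. A row lasts 1/10 s, in which the tool goes at most 50 mm and 8.59 degrees, less where a joint would pass 70% of its speed; a pose out of reach is approached as far as the arm can. A call with a gripper value outside its range is refused whole. The fingers move at their own pace and stop on an object; "grip_force" is the grip in N (left out, the last holds). Time passes only in rows, so rows that do not move let the fingers close. It gives the time, the measured TCP pose, the force, the opening and the grip force at its end, in the units of the state.
- sense(): the state, without advancing time (a new reading comes with each control period).
- grab_frame(name): name is "scene" or "top" or "wrist"; returns a dict with "img" (400x640x3 uint8, red, green, blue), "mtx" (3x3 intrinsics, pixels), "rvec" (rotation vector, rad) and "tvec" (3), from world to camera coordinates, as OpenCV has them; the wrist camera has in their place "T_tool_cam" (4x4, takes a point from camera to tool coordinates, whose origin is the TCP and whose axes are the flange's). Camera axes: x right, y down, z forward; pixel columns grow to the right and rows downward; lengths in mm; the calibration is good to about 2 mm. A picture is of the moment at which its call begins: read the wrist's pose just before it. There is no depth.
- sign_off(): hands the job in; it is judged then, once.
The state is a dict: "clock": time; "qpos": joint angles; "qvel": joint speeds; "joint_efforts": joint torques, N m; "eef_pos": TCP position; "tcp_rot": TCP orientation; "contact_force": force on the tool from outside, world axes, zero at the start; "wrist_torque": the same for the moment, N m; "opening": opening from 0.0 (shut) to 1.0 (fully open); "grasp_force": force on a finger pad.
Only numpy, scipy, OpenCV 4.12 (cv2) and the standard library are available. Lean on these libraries where they do the work, as an engineer would, in place of code of your own. Each camera call takes 0.05 s, during which the arm holds its last target. There are 200 camera calls.

## Task

Seat the loose grey cradle insert flat and fully home in the wooden tray on the tilted packing stand, its tab in the gap of the tray's lower wall. Then take the thick candle from the wooden rack and lower it, not drop it, into the seated insert's two V saddles, centred end to end and lying in both. Leave the slim candle, the standing candles, the tape roll and the tin where they are.

Things in the scene. Friction and masses are not known exactly. Their poses are not given: they have to be found in the camera images.
- stand: Fixed packing stand. Origin on the table under the tray's middle; x to its raised back, z up. Foot: x -95 to +120 mm, y +-130 mm. Over it hangs a grey lamp hood (50 mm in x, 262 mm in y, 24 mm thick, underside 256 mm above the table, centre at x = +49 mm) on two 12 mm posts at x = +105, y = +-122 mm: reach the tray from the front, before and below the hood.
- nest: Shallow wooden tray on the stand, tilted 28 deg towards the stand's front (-x side lower). Origin: centre of its inner floor, 62 mm above the table. x runs up the slope, y along the tray (level), z square out of the floor. Inside 88 mm (x) by 154 mm (y), walls 6 mm thick, 14 mm high; the lower (-x) wall has a gap 45 mm wide in its middle for the insert's tab.
- insert: Loose grey plastic insert, 0.25 kg, starts flat on the table. Origin: centre of the underside of its base plate, 84 (x) by 150 (y) by 10 mm; z up. A 40 mm wide tab sticks out 12 mm from the middle of its -x edge. On top: in the middle a grip rib 14 mm wide (x), 70 mm long (y), z = 10 to 34 mm; two V saddles 16 mm thick at y = +-50 mm, 76 mm wide (x), tops at z = 60 mm, 45 deg faces.
- tab (a point): On the insert: the middle of its tab, x = -48 mm, z = 5 mm in the insert's frame.
- cradle (a point): On the insert: where the thick candle's centre lies when it rests in both saddles, 63 mm above the underside, axes as the insert's; the candle lies along y. Below it the rib's top is 4 mm clear of the candle.
- candle: The thick loose ivory wax candle, 50 mm diameter, 130 mm long, 0.23 kg. Origin at its centre, its y axis is the candle's axis. It starts lying in one of the rack's two troughs, its centre 50 mm above the table.
- rack: Fixed wooden rack, 180 mm (x) by 110 mm (y). Origin under its middle on the table. Two troughs along y, at x = +-45 mm, each of two V supports 14 mm thick at y = +-45 mm, whose tops are 47 mm above the table; between the supports is free space down to the 10 mm base.
- slim_candle: Bystander: slim ivory candle, 32 mm diameter, 160 mm long, lying in the rack's other trough, its centre 37 mm above the table. Origin at its centre, axis y.
- tall_pillar: Bystander: standing ivory candle, 60 mm diameter, 110 mm high. Origin: centre of its underside.
- short_pillar: Bystander: standing ivory candle, 68 mm diameter, 75 mm high. Origin: centre of its underside.
- tape_roll: Bystander: roll core of brown tape lying flat, 90 mm diameter, 48 mm high. Origin: centre of its underside.
- tin: Bystander: closed tin, 66 mm diameter, 90 mm high. Origin: centre of its underside.
There are look-alikes about, which are no part of the job. What is meant by the insert is not yellow, and is the smaller of those in its own colour.

How it is judged (in metres and radians):
On the way, in this order (a step that is already met when the one before it is completed fails the run):
1. the insert is seated flat and square in the tray, tab in the gap, and the fingers have let go of it (x of insert in the frame of nest between -0.004 and 0.004 m and y of insert in the frame of nest between -0.004 and 0.004 m and z of insert in the frame of nest between -0.003 and 0.003 m and angle between the z axis of insert and the z axis of nest, either way round below 0.04 rad and angle between the y axis of insert and the y axis of nest, either way round below 0.05 rad and x of tab in the frame of nest below -0.04 m and contact force between the fingers and insert below 0.2 N), for 0.2 s.
2. the thick candle, still in the fingers, is lowered to within about 12 mm of its place in the saddles (x of candle in the frame of insert between -0.012 and 0.012 m and y of candle in the frame of insert between -0.015 and 0.015 m and z of candle in the frame of insert between 0.055 and 0.077 m and contact force between the fingers and candle above 0.5 N), for 0.1 s.
At the end, for the whole second after the job is handed in: Insert in the tray: within 4 mm of centred, 3 mm of the floor, 0.04 rad of flat, 0.05 rad of square, tab in the gap. Thick candle in both saddles: within 5 mm across and in height, 12 mm of centred end to end, 0.07 rad of parallel. Both at rest (x of insert in the frame of nest between -0.004 and 0.004 m and y of insert in the frame of nest between -0.004 and 0.004 m and z of insert in the frame of nest between -0.003 and 0.003 m and angle between the z axis of insert and the z axis of nest, either way round below 0.04 rad and angle between the y axis of insert and the y axis of nest, either way round below 0.05 rad and x of tab in the frame of nest below -0.04 m and x of candle in the frame of insert between -0.005 and 0.005 m and y of candle in the frame of insert between -0.012 and 0.012 m and z of candle in the frame of insert between 0.058 and 0.068 m and angle between the y axis of candle and the y axis of insert, either way round below 0.07 rad and linear speed of each of insert, candle below 0.02 m/s and angular speed of each of insert, candle below 0.15 rad/s); the robot touches nothing.
It fails at once if the slim candle is shifted by more than 30 mm or knocked over (distance of slim_candle from where it was at the start of the episode above 0.03 m).
It fails at once if the tall pillar is shifted by more than 30 mm or knocked over (distance of tall_pillar from where it was at the start of the episode above 0.03 m or angle between tall_pillar's own z axis and vertical above 0.5 rad).
It fails at once if the short pillar is shifted by more than 30 mm or knocked over (distance of short_pillar from where it was at the start of the episode above 0.03 m or angle between short_pillar's own z axis and vertical above 0.5 rad).
It fails at once if the tape roll is shifted by more than 30 mm or knocked over (distance of tape_roll from where it was at the start of the episode above 0.03 m or angle between tape_roll's own z axis and vertical above 0.5 rad).
It fails at once if the tin is shifted by more than 30 mm or knocked over (distance of tin from where it was at the start of the episode above 0.03 m or angle between tin's own z axis and vertical above 0.5 rad).
It also fails if it takes over 69 s, if anything falls off the work surface, if the arm or the gripper's body presses on something with over 40 N, if the wrist force passes 120 N, or if a joint passes its speed limit or range.

## Working session

There is one attempt and no reset: what is moved stays moved. The work goes in short steps, Python scripts to look and compute and a tool call to move; the robot and the scene stay as the last step left them, time stands still between calls to the robot, and variables do not carry over. Pictures are saved under pics/ and viewed, at most 10 in all, crops included, and the job is handed in when it is done.

Besides the shell and the picture viewer there is one more tool, called after ">>>" as name([rows], argument=value, ...), one row to a line, values as JSON. send_rows: Moves the arm, as the interface text tells. Its arguments: {"type":"object","properties":{"moves":{"type":"array"},"grip_force":{"type":"number"}},"required":["moves"]}

```bash
mkdir -p pics; python3 - <<'E'
from rig import *
import cv2,numpy as np,pickle
print(sense())
for n in("scene","top"):
    f=grab_frame(n);pickle.dump(f,open(n+".pkl","wb"));cv2.imwrite(f"pics/{n}0.png",f["img"][...,::-1])
    R=cv2.Rodrigues(np.array(f["rvec"],float))[0];print(n,f["mtx"],R,-R.T@np.array(f["tvec"]).ravel())
E
```

```text
{'clock': 0.0, 'qpos': array([ 1.28959351e+00,  3.53685039e-01,  1.63417260e+00, -5.34169297e-06,
        1.15519132e+00, -2.40279638e-03]), 'qvel': array([-7.51902544e-04, -4.41139546e-05, -1.28059097e-03,  1.44125137e-04,
        1.08869407e-03,  1.54459090e-03]), 'joint_efforts': array([-1.80972864e-03, -6.05269074e+01, -3.42062330e+01, -2.34484205e-04,
        9.73709277e-03,  7.88036303e-08]), 'eef_pos': array([171.87311812, 600.41042216, 247.52216644]), 'tcp_rot': array([-3.14013634e+00,  1.38459437e-06,  2.86279479e+00]), 'contact_force': array([0.14044682, 0.74693182, 0.18741572]), 'wrist_torque': array([-0.00349542, -0.02456524,  0.02287121]), 'grasp_force': 0.0, 'opening': 1.0002848496008518}
scene [[520.78326758   0.         326.53197562]
 [  0.         520.78326758 205.9026012 ]
 [  0.           0.           1.        ]] [[-0.81977182  0.57264109 -0.00750668]
 [ 0.46697275  0.66079806 -0.58760733]
 [-0.3315277  -0.48520934 -0.80911141]] [ 944.44262364  681.87823408 1184.36334276]
top [[369.43890541   0.         324.04681894]
 [  0.         369.43890541 195.06317006]
 [  0.           0.           1.        ]] [[-0.02931484 -0.99948509  0.01304602]
 [-0.99684276  0.02826885 -0.07419828]
 [ 0.07379128 -0.01517994 -0.99715817]] [ 399.48760043   10.42674077 1006.59329827]
```

View pics/top0.png

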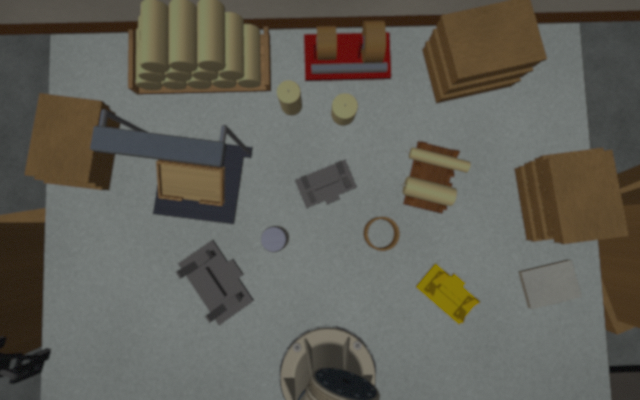

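View pics/scene0.png

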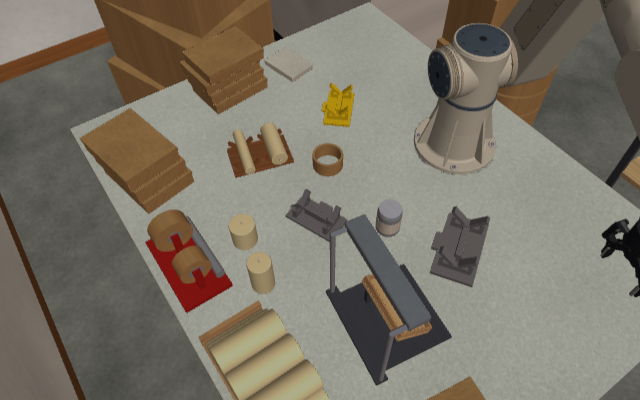

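Candidates for the insert, in the top view: grey at (326,183), a larger grey one at (215,282) and yellow at (448,292). By the description it is the smaller grey one at (326,183). The thick candle is at (430,191), since the one at (440,160) is slimmer. I'll check both in a close crop.

```bash
cat > h.py <<'E'
import cv2,numpy as np,pickle
from scipy.spatial.transform import Rotation as Ro
def cam(f,pose=None):
    if "rvec" in f:
        R=cv2.Rodrigues(np.array(f["rvec"],float))[0];return f["mtx"],R,-R.T@np.array(f["tvec"],float).ravel()
    T=np.array(f["T_tool_cam"],float);W=Ro.from_euler("xyz",pose["tcp_rot"]).as_matrix()
    return f["mtx"],(W@T[:3,:3]).T,W@T[:3,3]+pose["eef_pos"]
def ray(c,uv):
    K,R,C=c;d=(R.T@np.linalg.inv(K)@np.c_[np.atleast_2d(uv),np.ones(len(np.atleast_2d(uv)))].T).T
    return C,d/np.linalg.norm(d,axis=1)[:,None]
def plane(c,uv,z):
    C,d=ray(c,uv);return C+d*((z-C[2])/d[:,2])[:,None]
def proj(c,P):
    K,R,C=c;q=(K@R@(np.atleast_2d(P)-C).T).T;return q[:,:2]/q[:,2:]
E
python3 - <<'E'
from h import *
t=pickle.load(open("top.pkl","rb"));s=pickle.load(open("scene.pkl","rb"))
a=cv2.resize(t["img"][70:260,140:480],(680,380),interpolation=3);b=cv2.resize(s["img"][180:255,220:440],(680,232),interpolation=3)
im=np.vstack([a,b[:220]]);cv2.imwrite("pics/c1.png",cv2.convertScaleAbs(im[...,::-1],alpha=1.6))
c=cam(t)
for n,uv,z in [("ins",(326,183),10),("big",(215,282),10),("candle",(430,191),75),("slim",(440,160),53),("tray",(192,185),62),("tall",(289,91),110),("short",(344,104),75),("tape",(381,231),48),("tin",(273,238),90)]:print(n,plane(c,uv,z).round(0))
E
```

```text
ins [[506. -11.  10.]]
big [[251. 291.  10.]]
candle [[ 471. -273.   75.]]
slim [[ 553. -310.   53.]]
tray [[505. 333.  62.]]
tall [[727.  76. 110.]]
short [[702. -62.  75.]]
tape [[ 373. -149.   48.]]
tin [[365. 125.  90.]]
```

View pics/c1.png

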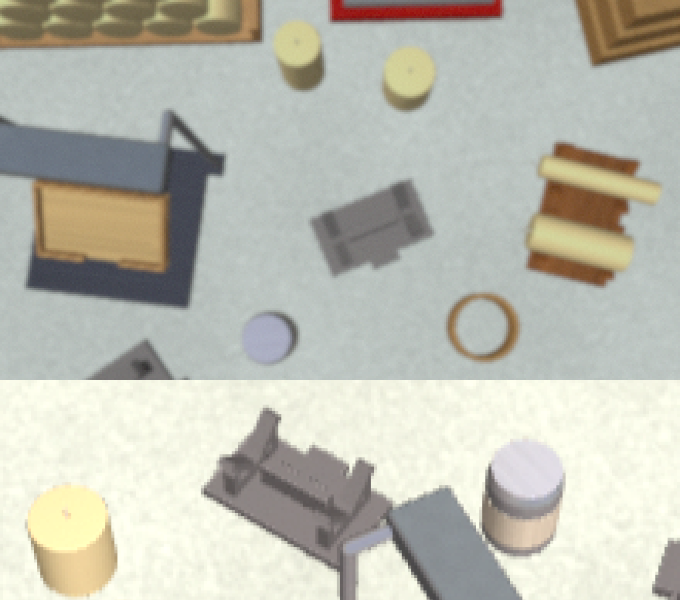

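The crop shows the small grey insert with its tab towards the robot, at crop (385,262). The thick candle is at crop (580,243) and the empty tray at (102,220). The choice holds, so I'm moving over the insert for a close wrist view.

>>> send_rows([
  [[0.0223, -0.0408, 0.006, 0, 0, -0.066, 1], [0.0223, -0.0408, 0.006, 0, 0, -0.066, 1], [0.0223, -0.0408, 0.006, 0, 0, -0.066, 1], [0.0223, -0.0408, 0.006, 0, 0, -0.066, 1], [0.0223, -0.0408, 0.006, 0, 0, -0.066, 1], [0.0223, -0.0408, 0.006, 0, 0, -0.066, 1], [0.0223, -0.0408, 0.006, 0, 0, -0.066, 1], [0.0223, -0.0408, 0.006, 0, 0, -0.066, 1], [0.0223, -0.0408, 0.006, 0, 0, -0.066, 1], [0.0223, -0.0408, 0.006, 0, 0, -0.066, 1]],
])

```text
clock: 1.1
eef_pos: [395.3, 191.0, 308.5]
tcp_rot: [3.141, 0.0, 2.2]
contact_force: [1.6, 0.8, -1.4]
opening: 1.0
grasp_force: 0.0
```

>>> send_rows([
  [[0.0223, -0.0408, 0.006, 0, 0, -0.066, 1], [0.0223, -0.0408, 0.006, 0, 0, -0.066, 1], [0.0223, -0.0408, 0.006, 0, 0, -0.066, 1], [0.0223, -0.0408, 0.006, 0, 0, -0.066, 1], [0.0223, -0.0408, 0.006, 0, 0, -0.066, 1], [0, 0, 0, 0, 0, 0, 1], [0, 0, 0, 0, 0, 0, 1]],
])

```text
clock: 1.8
eef_pos: [506.4, -11.9, 337.8]
tcp_rot: [-3.141, -0.001, 1.871]
contact_force: [0.2, -0.7, -0.4]
opening: 0.998
grasp_force: 0.0
```

```bash
python3 - <<'E'
from h import *
from rig import *
p=sense();f=grab_frame("wrist");pickle.dump((p,f),open("w1.pkl","wb"))
print(p["eef_pos"],p["tcp_rot"],p["qpos"],f["T_tool_cam"])
cv2.imwrite("pics/w1.png",cv2.convertScaleAbs(f["img"][...,::-1],alpha=1.4))
E
```

```text
[506.3986018  -11.93794151 337.7996065 ] [-3.14061410e+00 -6.39807172e-04  1.87082440e+00] [-2.67187830e-02  8.73432143e-02  1.77133466e+00  3.04301085e-04
  1.28404692e+00 -3.26833399e-01] [[ 1.33680660e-03 -9.59340843e-01 -2.82246985e-01  7.19832735e+01]
 [ 9.99999104e-01  1.30184080e-03  3.11416453e-04 -5.87208910e-01]
 [ 6.86861166e-05 -2.82247148e-01  9.59341724e-01 -1.26735423e+02]
 [ 0.00000000e+00  0.00000000e+00  0.00000000e+00  1.00000000e+00]]
```

View pics/w1.png

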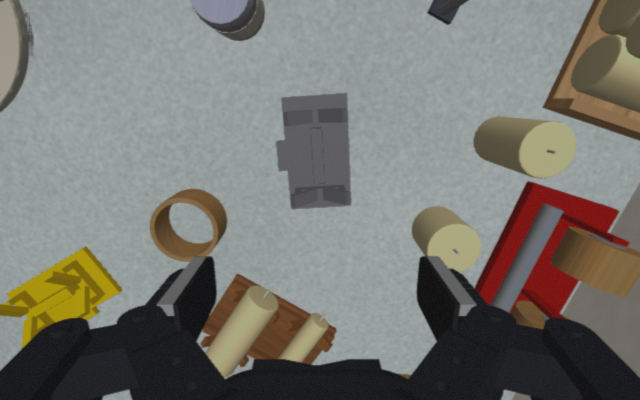

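The wrist view shows the insert cleanly: plate corners near (282,97), (347,93), (351,206) and (291,209), tab on the left at (281,156).

```bash
cat > ins.py <<'E'
from h import *
p,f=pickle.load(open("w1.pkl","rb"));c=cam(f,p);im=f["img"].astype(int)
m=((im.max(2)<105)&(im.max(2)-im.min(2)<25)).astype(np.uint8)
n,l,st,ce=cv2.connectedComponentsWithStats(m);k=l[150,330] or l[150,300]
print(st[k]);cn=max(cv2.findContours((l==k).astype(np.uint8),0,1)[0],key=len)[:,0,:].astype(float)
print("cam",c[2])
x0,y0,ps=506,-11,.306
for z in(10,):
  for it in range(4):
    w=plane(c,cn,z)[:,:2]-[x0,y0];a=np.c_[np.cos(ps)*w[:,0]+np.sin(ps)*w[:,1],-np.sin(ps)*w[:,0]+np.cos(ps)*w[:,1]]
    L=a[(abs(a[:,0]+42)<8)&(abs(a[:,1])>25)&(abs(a[:,1])<65)];Rr=a[(abs(a[:,0]-42)<8)&(abs(a[:,1])<65)]
    T=a[(abs(abs(a[:,1])-75)<9)&(abs(a[:,0])<36)];ends=[np.median(T[T[:,1]*s>0][:,1]) for s in(-1,1)]
    fl=np.polyfit(L[:,1],L[:,0],1);fr=np.polyfit(Rr[:,1],Rr[:,0],1)
    tb=a[(a[:,0]<-45)&(a[:,0]>-51)];te=[np.median(tb[tb[:,1]*s>0][:,1]) for s in(-1,1)]
    print(x0,y0,ps,"L",fl,"R",fr,"ends",ends,"tab",te,"tip",a[:,0].min())
    dx=(fl[1]+fr[1])/2;dy=np.mean(te);dps=-(fl[0]+fr[0])/2
    x0+=np.cos(ps)*dx-np.sin(ps)*dy;y0+=np.sin(ps)*dx+np.cos(ps)*dy;ps+=dps
E
python3 ins.py
python3 - <<'E'
from h import *
# independent check: top camera plate end/tab
t=pickle.load(open("top.pkl","rb"));c=cam(t)
im=t["img"].astype(int);m=((im.max(2)<120)&(im.max(2)-im.min(2)<25)).astype(np.uint8)
n,l,st,ce=cv2.connectedComponentsWithStats(m);print(st[l[190,326]],plane(c,ce[l[190,326]],10))
E
```

```text
[ 275   92   77  118 7629]
cam [484.70562901  56.6153359  464.58157265]
506 -11 0.306 L [ -0.05796484 -41.75136529] R [-0.06029225 43.29031634] ends [np.float64(-73.67546547307569), np.float64(75.85620276665378)] tab [np.float64(-21.64174976565898), np.float64(61.89554858573661)] tip -55.183354375908706
500.67056496593557 8.423730194519514 0.3651285472017715 L [ 2.06552738e-02 -4.33706953e+01] R [-8.25318800e-03  4.10509906e+01] ends [np.float64(nan), np.float64(nan)] tab [np.float64(-38.32023971794955), np.float64(1.9559246327443418)] tip -56.43047802926521
506.07946412629883 -8.973968509448355 0.35892750428400405 L [-5.02612793e-03 -4.24781800e+01] R [-7.17770900e-03  4.23996372e+01] ends [np.float64(-75.68629378641822), np.float64(74.29860840900997)] tab [np.float64(-20.42848790150222), np.float64(19.924795947039556)] tip -55.288419980067346
506.1311613016151 -9.223560264904469 0.36502942274930467 L [ 1.13069863e-03 -4.24319255e+01] R [-1.07636448e-03  4.24396490e+01] ends [np.float64(-75.43536299004833), np.float64(74.5382748142623)] tab [np.float64(-19.891128808431347), np.float64(20.468821793997336)] tip -55.22828312032459
[ 278  114  218  146 5901] [[ 494.21629617 -166.06947034   10.        ]]
  return _methods._mean(a, axis=axis, dtype=dtype,
  ret = ret.dtype.type(ret / rcount)
```

Insert at (506.1, -9.3), yaw 0.365, tab towards the robot. Next I'm viewing the tray square-on with the placing orientation, which also proves that pose is reachable.

>>> send_rows([
  [[-0.0084, 0.0358, -0.004, 0, 0, -0.0812, 1], [-0.0084, 0.0358, -0.004, 0, 0, -0.0812, 1], [-0.0084, 0.0358, -0.004, 0, 0, -0.0812, 1], [-0.0084, 0.0358, -0.004, 0, 0, -0.0812, 1], [-0.0084, 0.0358, -0.004, 0, 0, -0.0812, 1], [-0.0084, 0.0358, -0.0158, -0.0104, -0.0972, 0, 1], [-0.0084, 0.0358, -0.0158, -0.0104, -0.0972, 0, 1], [-0.0084, 0.0358, -0.0158, -0.0104, -0.0972, 0, 1], [-0.0084, 0.0358, -0.0158, -0.0104, -0.0972, 0, 1], [-0.0084, 0.0358, -0.0158, -0.0104, -0.0972, 0, 1]],
])

```text
clock: 2.85
eef_pos: [422.0, 341.9, 241.8]
tcp_rot: [2.668, 0.002, 1.469]
contact_force: [0.8, -0.8, -0.7]
opening: 1.001
grasp_force: 0.0
```

>>> send_rows([
  [[0, 0, 0, 0, 0, 0, 1], [0, 0, 0, 0, 0, 0, 1], [0, 0, 0, 0, 0, 0, 1]],
])

```text
clock: 3.15
eef_pos: [424.2, 339.3, 242.4]
tcp_rot: [2.672, 0.004, 1.465]
contact_force: [-0.4, -0.0, 0.7]
opening: 1.0
grasp_force: 0.0
```

```bash
python3 - <<'E'
from h import *
from rig import *
p=sense();f=grab_frame("wrist");pickle.dump((p,f),open("w2.pkl","wb"))
print(p["eef_pos"],p["tcp_rot"],p["qpos"])
cv2.imwrite("pics/w2.png",cv2.convertScaleAbs(f["img"][...,::-1],alpha=1.4))
E
```

```text
[424.24215678 339.3026855  242.35687684] [2.67182718 0.00447686 1.46545984] [ 0.90504316  0.13090051  2.03214062 -0.56560689  0.80295922  1.37215047]
```

View pics/w2.png

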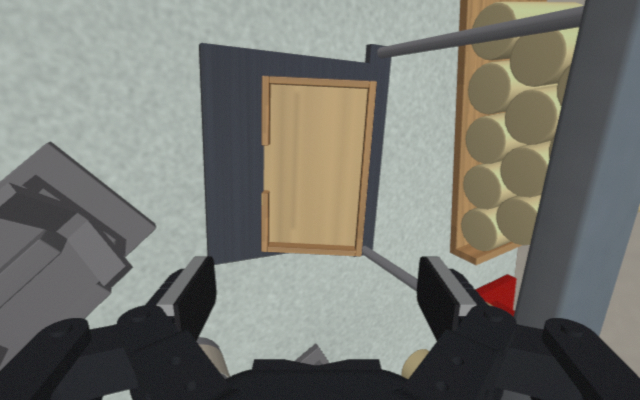

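The tray is fully in view with rim corners near (264,77), (376,83), (362,255) and (262,251), and the gap at (264,168) facing left, downhill. I'll fit the rim lines.

```bash
cat > tray.py <<'E'
from h import *
from scipy.optimize import least_squares
p,f=pickle.load(open("w2.pkl","rb"));c=cam(f,p);im=f["img"]
hsv=cv2.cvtColor(im,cv2.COLOR_RGB2HSV)
m=((hsv[...,0]<25)&(hsv[...,1]>70)).astype(np.uint8);n,l,st,ce=cv2.connectedComponentsWithStats(m);k=l[200,310];print(st[k])
cn=cv2.convexHull(max(cv2.findContours((l==k).astype(np.uint8),0,1)[0],key=len))
raw=max(cv2.findContours((l==k).astype(np.uint8),0,1)[0],key=len)[:,0,:].astype(float)
q=np.array([(264,77),(376,83),(362,255),(262,251)],float)
lines=[]
for i in range(4):
    a,b=q[i],q[(i+1)%4];d=(b-a)/np.linalg.norm(b-a);nn=np.array([-d[1],d[0]])
    s=(raw-a)@d;t=(raw-a)@nn;g=raw[(abs(t)<4)&(s>8)&(s<np.linalg.norm(b-a)-8)]
    v=cv2.fitLine(g.astype(np.float32),cv2.DIST_HUBER,0,.01,.01).ravel();lines.append(np.cross([v[2],v[3],1],[v[2]+v[0],v[3]+v[1],1]))
cor=[]
for i in range(4):
    x=np.cross(lines[i-1],lines[i]);cor.append(x[:2]/x[2])
cor=np.array(cor);print(cor.round(1))
M=np.array([(-50,83,14),(50,83,14),(50,-83,14),(-50,-83,14)],float)
def W(v,P,tilt=np.radians(28),h=62):return Ro.from_euler("ZY",[v[2],-tilt]).apply(P)+[v[0],v[1],h]
r=least_squares(lambda v:(proj(c,W(v,M))-cor).ravel(),[515,336,-.1]);print("xy yaw",r.x,r.fun.round(2))
r2=least_squares(lambda v:(proj(c,W(v,M,v[3],v[4]))-cor).ravel(),[515,336,-.1,.489,62]);print("free",r2.x,r2.fun.round(2))
g=raw[(raw[:,1]>135)&(raw[:,1]<200)&(raw[:,0]<270)]
print("gap px",proj(c,W(r.x,[(-50,22.5,14),(-50,-22.5,14),(-44,0,0)])).round(1))
d=-Ro.from_euler("ZY",[r.x[2],-np.radians(28)]).as_matrix();print("nestR",-d.round(4).tolist() if 0 else (-d).round(4))
E
python3 tray.py
```

```text
[  261    76   116   180 18811]
[[262.3  75.9]
 [375.9  81.3]
 [360.6 255.3]
 [260.6 250.5]]
xy yaw [ 5.14606711e+02  3.35001841e+02 -1.55272997e-01] [-0.43 -0.52  0.43 -0.31  0.04  0.76  0.29  0.38]
free [ 5.15202955e+02  3.34721984e+02 -1.56080596e-01  4.79577344e-01
  6.04629729e+01] [-0.16 -0.22  0.06  0.12 -0.29  0.08  0.4   0.04]
gap px [[261.5 145. ]
 [261.2 192.3]
 [270.  166.9]]
nestR [[ 0.8723  0.1546 -0.4638]
 [-0.1365  0.988   0.0726]
 [ 0.4695  0.      0.8829]]
```

Nest at (514.6, 335.0, 62), yaw -0.155. The rim residual is under 1 px.

```bash
cat >> h.py <<'E'
NEST=np.array([514.6,335.0,62.]);NR=Ro.from_euler("ZY",[-.1553,-np.radians(28)])
TN=NR*Ro.from_euler("xyz",[np.pi,0,np.pi/2])  # tool x along nest y, tool y along nest x, tool z = -nest z
def go(P,R):
    from rig import sense
    s=sense();d=np.array(P)-s["eef_pos"];w=(R*Ro.from_euler("xyz",s["tcp_rot"]).inv()).as_rotvec()
    print("t",s["clock"],"d mm",d.round(1),"rv",w.round(4),"|",np.linalg.norm(d).round(0),np.linalg.norm(w).round(2),"F",s["contact_force"].round(1),"open",round(s["opening"],3))
def down(a):return Ro.from_euler("xyz",[np.pi,0,a+np.pi/2])
E
python3 -c "
from h import *
print(TN.as_matrix().round(2))
go([506.1,-9.3,150],down(.365))"
```

```text
[[ 0.15  0.87  0.46]
 [ 0.99 -0.14 -0.07]
 [ 0.    0.47 -0.88]]
t 3.2 d mm [  81.3 -348.3  -92.6] rv [-0.0573  0.4711  0.4621] | 369.0 0.66 F [ 0.1 -0.9  0.1] open 1.003
```

>>> send_rows([
  [[0.0081, -0.0348, -0.003, -0.0057, 0.0471, 0.0462, 1], [0.0081, -0.0348, -0.003, -0.0057, 0.0471, 0.0462, 1], [0.0081, -0.0348, -0.003, -0.0057, 0.0471, 0.0462, 1], [0.0081, -0.0348, -0.003, -0.0057, 0.0471, 0.0462, 1], [0.0081, -0.0348, -0.003, -0.0057, 0.0471, 0.0462, 1], [0.0081, -0.0348, -0.015, -0.0057, 0.0471, 0.0462, 1], [0.0081, -0.0348, -0.015, -0.0057, 0.0471, 0.0462, 1], [0.0081, -0.0348, -0.015, -0.0057, 0.0471, 0.0462, 1], [0.0081, -0.0348, -0.016, -0.0057, 0.0471, 0.0462, 1], [0.0081, -0.0348, -0.016, -0.0057, 0.0471, 0.0462, 1]],
])

```text
clock: 4.2
eef_pos: [506.3, -11.7, 150.5]
tcp_rot: [3.14, -0.001, 1.935]
contact_force: [0.9, 0.9, 0.2]
opening: 1.0
grasp_force: 0.0
```

>>> send_rows([
  [[0, 0, 0, 0, 0, 0, 1], [0, 0, 0, 0, 0, 0, 1], [0, 0, 0, 0, 0, 0, 1]],
])

```text
clock: 4.5
eef_pos: [505.5, -8.8, 150.7]
tcp_rot: [3.14, -0.0, 1.934]
contact_force: [-0.1, 0.4, -0.5]
opening: 1.001
grasp_force: 0.0
```

```bash
python3 -c "
from h import *
go([506.1,-9.3,31],down(.365))"
```

```text
t 4.5 d mm [   0.6   -0.5 -119.7] rv [-0.0008  0.0015  0.0014] | 120.0 0.0 F [-0.1  0.4 -0.5] open 1.001
```

>>> send_rows([
  [[0.0006, -0.0005, -0.025, 0, 0, 0.0014, 1], [0, 0, -0.025, 0, 0, 0, 1], [0, 0, -0.025, 0, 0, 0, 1], [0, 0, -0.02, 0, 0, 0, 1], [0, 0, -0.015, 0, 0, 0, 1], [0, 0, -0.0097, 0, 0, 0, 1], [0, 0, 0, 0, 0, 0, 1], [0, 0, 0, 0, 0, 0, 1]],
])

```text
clock: 5.3
eef_pos: [506.5, -8.7, 31.0]
tcp_rot: [3.14, 0.0, 1.938]
contact_force: [0.1, 0.2, -0.7]
opening: 1.002
grasp_force: 0.0
```

>>> send_rows([
  [[0, 0, 0, 0, 0, 0, -1], [0, 0, 0, 0, 0, 0, -1], [0, 0, 0, 0, 0, 0, -1], [0, 0, 0, 0, 0, 0, -1], [0, 0, 0, 0, 0, 0, -1], [0, 0, 0, 0, 0, 0, -1], [0, 0, 0, 0, 0, 0, -1], [0, 0, 0, 0, 0, 0, -1]],
], grip_force=50)

```text
clock: 6.1
eef_pos: [506.4, -9.1, 30.6]
tcp_rot: [3.141, -0.0, 1.937]
contact_force: [-1.5, -0.4, 5.4]
opening: 0.15
grasp_force: 49.6
```

```bash
python3 -c "
from h import *
from rig import sense
go([506.1,-9.3,31],down(.365));print(sense()['grasp_force'])"
```

```text
t 6.1 d mm [-0.3 -0.2  0.4] rv [-0.0003  0.0008 -0.0015] | 1.0 0.0 F [-1.5 -0.4  5.4] open 0.15
49.59623336791992
```

>>> send_rows([
  [[0, 0, 0.01, 0, 0, 0, -1], [0, 0, 0.02, 0, 0, 0, -1], [0, 0, 0.03, 0, 0, 0, -1], [0, 0, 0.03, 0, 0, 0, -1], [0, 0, 0.03, 0, 0, 0, -1], [0, 0, 0.03, 0, 0, 0, -1], [0, 0, 0, 0, 0, 0, -1], [0, 0, 0, 0, 0, 0, -1]],
])

```text
clock: 6.9
eef_pos: [506.0, -9.0, 180.5]
tcp_rot: [3.14, 0.0, 1.937]
contact_force: [-0.4, -0.3, -2.9]
opening: 0.151
grasp_force: 49.3
```

```bash
python3 -c "
from h import *
go(NEST+NR.apply([0,0,231]),TN)"
```

```text
t 6.9 d mm [-98.6 360.8  85.5] rv [ 0.0522 -0.4902 -0.5114] | 384.0 0.71 F [-0.4 -0.3 -2.9] open 0.151
```

>>> send_rows([
  [[-0.007, 0.0258, 0.0061, 0.0037, -0.035, -0.0365, -1], [-0.007, 0.0258, 0.0061, 0.0037, -0.035, -0.0365, -1], [-0.007, 0.0258, 0.0061, 0.0037, -0.035, -0.0365, -1], [-0.007, 0.0258, 0.0061, 0.0037, -0.035, -0.0365, -1], [-0.007, 0.0258, 0.0061, 0.0037, -0.035, -0.0365, -1], [-0.007, 0.0258, 0.0061, 0.0037, -0.035, -0.0365, -1], [-0.007, 0.0258, 0.0061, 0.0037, -0.035, -0.0365, -1], [-0.007, 0.0258, 0.0061, 0.0037, -0.035, -0.0365, -1], [-0.007, 0.0258, 0.0061, 0.0037, -0.035, -0.0365, -1], [-0.007, 0.0258, 0.0061, 0.0037, -0.035, -0.0365, -1]],
])

```text
clock: 7.9
eef_pos: [434.6, 249.2, 239.5]
tcp_rot: [2.794, 0.028, 1.563]
contact_force: [0.7, -0.3, -3.2]
opening: 0.153
grasp_force: 49.2
```

>>> send_rows([
  [[-0.007, 0.0258, 0.0061, 0.0037, -0.035, -0.0365, -1], [-0.007, 0.0258, 0.0061, 0.0037, -0.035, -0.0365, -1], [-0.007, 0.0258, 0.0061, 0.0037, -0.035, -0.0365, -1], [-0.007, 0.0258, 0.0061, 0.0037, -0.035, -0.0365, -1], [0, 0, 0, 0, 0, 0, -1], [0, 0, 0, 0, 0, 0, -1], [0, 0, 0, 0, 0, 0, -1]],
])

```text
clock: 8.6
eef_pos: [407.7, 350.9, 264.2]
tcp_rot: [2.656, 0.003, 1.416]
contact_force: [-0.4, -0.1, -2.9]
opening: 0.154
grasp_force: 49.3
```

```bash
python3 - <<'E'
from h import *
from rig import *
go(NEST+NR.apply([0,0,131]),TN)
p=sense();f=grab_frame("wrist");pickle.dump((p,f),open("w3.pkl","wb"));print(p["qpos"])
cv2.imwrite("pics/w3.png",cv2.convertScaleAbs(f["img"][...,::-1],alpha=1.4))
E
```

```text
t 8.6 d mm [ 46.1  -6.3 -86.5] rv [ 0.0025 -0.0032 -0.0005] | 98.0 0.0 F [-0.4 -0.1 -2.9] open 0.154
[ 0.96585162  0.11085675  2.00539718 -0.57423173  0.88869538  1.4576263 ]
```

View pics/w3.png

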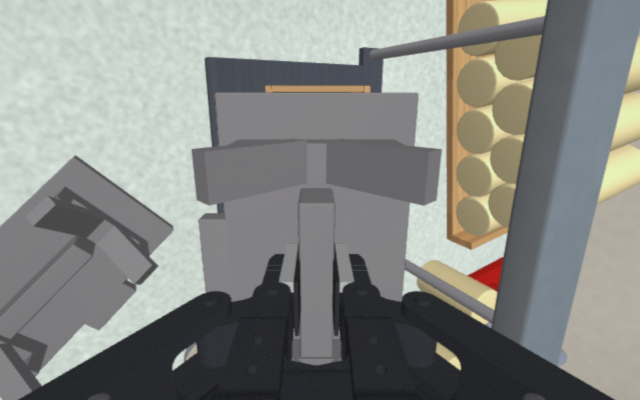

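The insert hangs square in the fingers. The plate's far edge runs (217,94)–(418,93) and its tab is at left (201,217). I'll check the in-hand offset.

```bash
python3 - <<'E'
from h import *
p,f=pickle.load(open("w3.pkl","rb"));T=f["T_tool_cam"];K=f["mtx"];im=f["img"].astype(int)
def tool(uv,z):
    d=T[:3,:3]@np.linalg.inv(K)@[*uv,1];return (T[:3,3]+d*((z-T[2,3])/d[2])).round(2)
g=((im.max(2)-im.min(2)<16)&(im.max(2)<100)).astype(np.uint8)
# refine edges with gradients
gray=im.sum(2)/3
def edge_row(x,y0):  # vertical search
    c=gray[y0-6:y0+7,x];i=np.argmax(abs(np.diff(c)));return y0-6+i+.5
def edge_col(y,x0):
    c=gray[y,x0-6:x0+7];i=np.argmax(abs(np.diff(c)));return x0-6+i+.5
xs=range(225,262,6);print("top",[edge_row(x,94) for x in xs],[edge_row(x,94) for x in range(376,414,6)])
print("left",[edge_col(y,217) for y in(98,110,122,134)],"right",[edge_col(y,417) for y in(98,110,122,134)])
for uv in [(217,93.5),(418,93.5)]:print(tool(uv,20.6))
print("tab", [edge_row(x,216) for x in (204,208,212)],tool((206,215.5),20.6))
E
```

```text
top [np.float64(92.5), np.float64(92.5), np.float64(92.5), np.float64(92.5), np.float64(92.5), np.float64(92.5), np.float64(92.5)] [np.float64(92.5), np.float64(92.5), np.float64(92.5), np.float64(92.5), np.float64(92.5), np.float64(92.5), np.float64(92.5)]
left [np.float64(214.5), np.float64(215.5), np.float64(216.5), np.float64(211.5)] right [np.float64(417.5), np.float64(416.5), np.float64(415.5), np.float64(414.5)]
[ 73.82 -40.92  20.6 ]
[73.94 41.95 20.6 ]
tab [np.float64(213.5), np.float64(212.5), np.float64(212.5)] [ 20.66 -50.2   20.6 ]
```

>>> send_rows([
  [[0.0092, -0.0013, -0.0175, 0.0025, -0.0032, -0.0005, -1], [0.0092, -0.0013, -0.0175, 0, 0, 0, -1], [0.0092, -0.0013, -0.0175, 0, 0, 0, -1], [0.0092, -0.0013, -0.0175, 0, 0, 0, -1], [0.0092, -0.0013, -0.0175, 0, 0, 0, -1], [0.0092, -0.0013, -0.0175, 0, 0, 0, -1], [0.0092, -0.0013, -0.0175, 0, 0, 0, -1], [0.0092, -0.0013, -0.0175, 0, 0, 0, -1], [0.0092, -0.0013, -0.0175, 0, 0, 0, -1]],
])

```text
clock: 9.55
eef_pos: [491.7, 339.1, 107.3]
tcp_rot: [2.652, -0.002, 1.414]
contact_force: [0.5, -0.3, -3.0]
opening: 0.153
grasp_force: 49.4
```

>>> send_rows([
  [[0, 0, 0, 0, 0, 0, -1], [0, 0, 0, 0, 0, 0, -1], [0, 0, 0, 0, 0, 0, -1]],
])

```text
clock: 9.85
eef_pos: [491.1, 340.3, 109.0]
tcp_rot: [2.651, -0.003, 1.415]
contact_force: [0.2, 0.3, -2.5]
opening: 0.151
grasp_force: 49.2
```

```bash
python3 - <<'E'
from h import *
go(NEST+NR.apply([0,0.5,41]),TN)
from rig import *
f=grab_frame("scene");cv2.imwrite("pics/s4.png",cv2.resize(f["img"][190:390,310:470,::-1],(640,800))[:600])
f=grab_frame("wrist");p=sense();pickle.dump((p,f),open("w4.pkl","wb"));cv2.imwrite("pics/w4.png",cv2.convertScaleAbs(f["img"][...,::-1],alpha=1.4))
E
```

```text
t 9.85 d mm [  4.5  -1.9 -10.8] rv [-0.0031  0.0027  0.0005] | 12.0 0.0 F [ 0.2  0.3 -2.5] open 0.151
```

View pics/w4.png

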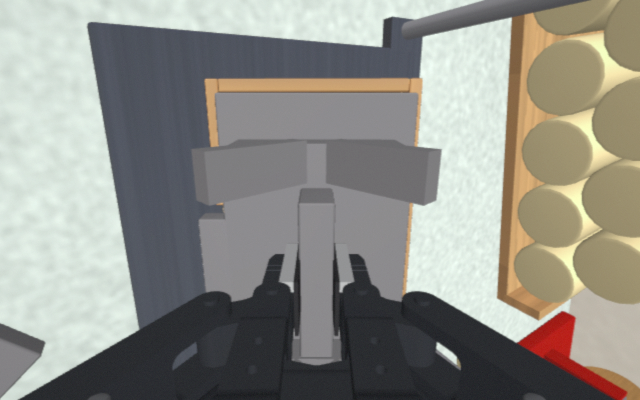

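The insert is just above the rim. The rim's top edge spans columns 206–422 and the plate 217–417. I'll compute the offset between them.

```bash
python3 - <<'E'
from h import *
p,f=pickle.load(open("w4.pkl","rb"));T=f["T_tool_cam"];K=f["mtx"];im=f["img"]
hsv=cv2.cvtColor(im,cv2.COLOR_RGB2HSV);m=(hsv[...,0]<25)&(hsv[...,1]>70)
tcpn=NR.inv().apply(p["eef_pos"]-NEST);print("tcp in nest",tcpn.round(2))
def tool(uv,z):
    d=T[:3,:3]@np.linalg.inv(K)@[*uv,1];return (T[:3,3]+d*((z-T[2,3])/d[2])).round(2)
for y in(82,86,90):
    w=np.where(m[y,190:440])[0]+190;print(y,w[0],w[-1],tool((w[0]-.5,y),tcpn[2]-14)[:2],tool((w[-1]+.5,y),tcpn[2]-14)[:2])
for y in(110,125):
    w=np.where(m[y,190:440])[0]+190;print(y,w[0],w[-1],len(w),tool((w[0]-.5,y),tcpn[2]-14)[:2],tool((w[-1]+.5,y),tcpn[2]-14)[:2])
for x in(240,280,320,360,400):
    w=np.where(m[60:100,x])[0]+60;print(x,w[0],w[-1],tool((x,w[0]-.5),tcpn[2]-14)[:2])
E
```

```text
tcp in nest [ 0.87  2.04 53.  ]
82 205 421 [ 79.14 -51.34] [79.28 48.38]
86 205 421 [ 77.39 -51.5 ] [77.54 48.53]
90 205 420 [ 75.64 -51.66] [75.78 48.22]
110 207 419 12 [ 66.68 -51.53] [66.83 48.53]
125 208 418 12 [ 59.78 -51.67] [59.92 48.66]
240 79 91 [ 80.68 -34.94]
280 78 91 [ 81.14 -16.6 ]
320 78 91 [81.17  1.72]
360 78 91 [81.19 20.04]
400 78 91 [81.22 38.36]
```

```bash
python3 - <<'E'
from h import *
go(NEST+NR.apply([-0.6,0.8,43]),TN)
E
```

```text
t 9.95 d mm [ 3.2 -1.8 -9.5] rv [-0.0035  0.0032 -0.0001] | 10.0 0.0 F [ 0.4 -0.  -3.3] open 0.148
```

>>> send_rows([
  [[-0.0015, -0.001, -0.0007, -0.0035, 0.0032, 0, -1], [0, 0, 0, 0, 0, 0, -1], [0.0016, -0.0003, -0.003, 0, 0, 0, -1], [0.0016, -0.0003, -0.003, 0, 0, 0, -1], [0.0015, -0.0002, -0.0028, 0, 0, 0, -1], [0, 0, 0, 0, 0, 0, -1], [0, 0, 0, 0, 0, 0, -1]],
])

```text
clock: 10.65
eef_pos: [494.2, 338.5, 98.4]
tcp_rot: [2.654, 0.002, 1.415]
contact_force: [-0.1, 0.1, -2.1]
opening: 0.153
grasp_force: 49.3
```

```bash
python3 - <<'E'
from h import *
from rig import *
p=sense();print("tcp in nest",NR.inv().apply(p["eef_pos"]-NEST).round(2),"F nest",NR.inv().apply(p["contact_force"]).round(1))
go(NEST+NR.apply([-0.6,0.8,34]),TN)
E
```

```text
tcp in nest [-1.19  0.31 41.88] F nest [-1.1  0.1 -1.8]
t 10.65 d mm [ 4.2 -0.2 -6.7] rv [ 0.0014 -0.0013  0.0002] | 8.0 0.0 F [-0.1  0.1 -2.1] open 0.153
```

No contact and the plate is already below the rim, so I'll keep lowering gently.

>>> send_rows([
  [[0.0014, -0.0001, -0.0022, 0.0014, -0.0013, 0, -1], [0.0014, -0.0001, -0.0022, 0, 0, 0, -1], [0.0014, -0.0001, -0.0022, 0, 0, 0, -1], [0, 0, 0, 0, 0, 0, -1], [0, 0, 0, 0, 0, 0, -1]],
])

```text
clock: 11.15
eef_pos: [498.4, 338.3, 92.0]
tcp_rot: [2.653, -0.0, 1.415]
contact_force: [-0.4, -0.2, -3.8]
opening: 0.152
grasp_force: 49.3
```

>>> send_rows([
  [[0.0005, -0.0001, -0.0009, 0, 0, 0, -1], [0.0005, -0.0001, -0.0009, 0, 0, 0, -1], [0.0004, -0.0001, -0.0009, 0, 0, 0, -1], [0, 0, 0, 0, 0, 0, -1], [0, 0, 0, 0, 0, 0, -1]],
])

```text
clock: 11.65
eef_pos: [499.8, 338.1, 89.4]
tcp_rot: [2.653, -0.0, 1.415]
contact_force: [-0.7, -0.4, -2.9]
opening: 0.153
grasp_force: 49.3
```

```bash
python3 - <<'E'
from h import *
from rig import *
p=sense();print("tcp in nest",NR.inv().apply(p["eef_pos"]-NEST).round(2),"F nest",NR.inv().apply(p["contact_force"]).round(1),p["wrist_torque"])
go(NEST+NR.apply([-0.6,0.8,31]),TN)
E
```

```text
tcp in nest [-0.51  0.72 31.25] F nest [-1.9 -0.5 -2.2] [0.10958563 0.44858853 0.01956066]
t 11.65 d mm [ 0.   0.1 -0.3] rv [-0.0003  0.0003  0.    ] | 0.0 0.0 F [-0.7 -0.4 -2.9] open 0.153
```

>>> send_rows([
  [[0.0005, -0.0001, -0.0009, 0, 0, 0, -1], [0, 0, 0, 0, 0, 0, -1], [0.0004, -0.0001, -0.0009, 0, 0, 0, -1], [0, 0, 0, 0, 0, 0, -1], [0, 0, 0, 0, 0, 0, -1]],
])

```text
clock: 12.15
eef_pos: [500.2, 338.0, 88.8]
tcp_rot: [2.652, -0.001, 1.415]
contact_force: [-16.0, -1.9, 18.0]
opening: 0.148
grasp_force: 52.9
```

```bash
python3 - <<'E'
from h import *
from rig import *
p=sense();print("tcp in nest",NR.inv().apply(p["eef_pos"]-NEST).round(2),"F nest",NR.inv().apply(p["contact_force"]).round(1),p["wrist_torque"])
E
```

```text
tcp in nest [-0.42  0.77 30.6 ] F nest [-5.3 -4.4 23.1] [-0.34909879  1.16629484 -0.32553938]
```

Contact came at the expected height of 30.6 mm, so the insert is on the floor. I'll release with a part opening, staying clear of the walls.

>>> send_rows([
  [[0, 0, 0, 0, 0, 0, -0.4], [0, 0, 0, 0, 0, 0, -0.4], [0, 0, 0, 0, 0, 0, -0.4], [0, 0, 0, 0, 0, 0, -0.4], [0, 0, 0, 0, 0, 0, -0.4], [0, 0, 0, 0, 0, 0, -0.4]],
])

```text
clock: 12.75
eef_pos: [500.7, 337.8, 87.5]
tcp_rot: [2.653, -0.0, 1.415]
contact_force: [-0.9, -0.1, 0.3]
opening: 0.3
grasp_force: 0.0
```

>>> send_rows([
  [[-0.0046, 0.0007, 0.0088, 0, 0, 0, -0.4], [-0.0093, 0.0015, 0.0177, 0, 0, 0, -0.4], [-0.0139, 0.0022, 0.0265, 0, 0, 0, -0.4], [-0.0139, 0.0022, 0.0265, 0, 0, 0, 0], [-0.0139, 0.0022, 0.0265, 0, 0, 0, 1], [-0.0139, 0.0022, 0.0265, 0, 0, 0, 1], [-0.0139, 0.0022, 0.0265, 0, 0, 0, 1], [0, 0, 0, 0, 0, 0, 1], [0, 0, 0, 0, 0, 0, 1]],
])

```text
clock: 13.65
eef_pos: [417.0, 351.4, 247.4]
tcp_rot: [2.652, -0.002, 1.416]
contact_force: [0.3, 0.6, -1.0]
opening: 1.003
grasp_force: 0.0
```

```bash
python3 - <<'E'
from h import *
from rig import *
p=sense();f=grab_frame("wrist");pickle.dump((p,f),open("w5.pkl","wb"));print(p["contact_force"],NR.inv().apply(p["eef_pos"]-NEST))
cv2.imwrite("pics/w5.png",cv2.convertScaleAbs(f["img"][...,::-1],alpha=1.4))
E
```

```text
[ 0.27926826  0.6203776  -1.04426835] [ -0.36057271   1.14031081 210.19649843]
```

View pics/w5.png

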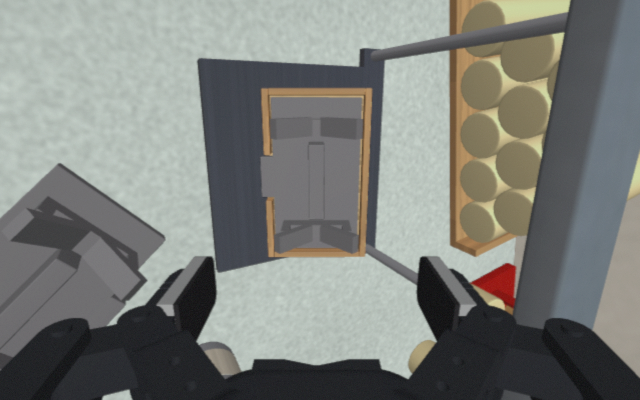

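The insert sits inside the rim all round, tab in the gap at (267,175). Now to view the rack from above.

```bash
python3 - <<'E'
from h import *
go([471,-273,300],down(-.175))
E
```

```text
t 13.7 d mm [  54.  -623.9   53.5] rv [ 0.0798  0.4822 -0.0196] | 629.0 0.49 F [-0.4 -1.   0.1] open 1.0
```

>>> send_rows([
  [[0.0036, -0.0416, 0.0036, 0.0053, 0.0321, -0.0013, 1], [0.0036, -0.0416, 0.0036, 0.0053, 0.0321, -0.0013, 1], [0.0036, -0.0416, 0.0036, 0.0053, 0.0321, -0.0013, 1], [0.0036, -0.0416, 0.0036, 0.0053, 0.0321, -0.0013, 1], [0.0036, -0.0416, 0.0036, 0.0053, 0.0321, -0.0013, 1], [0.0036, -0.0416, 0.0036, 0.0053, 0.0321, -0.0013, 1], [0.0036, -0.0416, 0.0036, 0.0053, 0.0321, -0.0013, 1], [0.0036, -0.0416, 0.0036, 0.0053, 0.0321, -0.0013, 1], [0.0036, -0.0416, 0.0036, 0.0053, 0.0321, -0.0013, 1], [0.0036, -0.0416, 0.0036, 0.0053, 0.0321, -0.0013, 1]],
])

```text
clock: 14.7
eef_pos: [452.6, -67.1, 281.6]
tcp_rot: [2.981, -0.001, 1.401]
contact_force: [0.9, 0.5, -0.4]
opening: 0.998
grasp_force: 0.0
```

>>> send_rows([
  [[0.0036, -0.0416, 0.0036, 0.0053, 0.0321, -0.0013, 1], [0.0036, -0.0416, 0.0036, 0.0053, 0.0321, -0.0013, 1], [0.0036, -0.0416, 0.0036, 0.0053, 0.0321, -0.0013, 1], [0.0036, -0.0416, 0.0036, 0.0053, 0.0321, -0.0013, 1], [0.0036, -0.0416, 0.0036, 0.0053, 0.0321, -0.0013, 1], [0, 0, 0, 0, 0, 0, 1], [0, 0, 0, 0, 0, 0, 1], [0, 0, 0, 0, 0, 0, 1]],
])

```text
clock: 15.5
eef_pos: [470.5, -272.2, 299.3]
tcp_rot: [-3.14, -0.001, 1.395]
contact_force: [0.1, -0.2, -0.8]
opening: 1.002
grasp_force: 0.0
```

```bash
python3 - <<'E'
from h import *
from rig import *
p=sense();f=grab_frame("wrist");pickle.dump((p,f),open("w6.pkl","wb"));print(p["eef_pos"],p["tcp_rot"],p["qpos"])
cv2.imwrite("pics/w6.png",cv2.convertScaleAbs(f["img"][...,::-1],alpha=1.4))
c=cam(f,p);im=f["img"];hsv=cv2.cvtColor(im,cv2.COLOR_RGB2HSV)
m=((hsv[...,0]>18)&(hsv[...,0]<35)&(hsv[...,1]>50)&(hsv[...,2]>60)).astype(np.uint8)
n,l,st,ce=cv2.connectedComponentsWithStats(m)
for i in range(1,n):
    if st[i,4]>400:
        r=cv2.minAreaRect(max(cv2.findContours((l==i).astype(np.uint8),0,1)[0],key=len));print(st[i],r,plane(c,ce[i],50).round(1))
E
```

```text
[ 470.54687675 -272.23492121  299.3469265 ] [-3.14046597e+00 -7.02038450e-04  1.39529355e+00] [-5.27419568e-01  1.79694427e-01  1.74890159e+00  2.88807408e-04
  1.21429627e+00 -3.52018159e-01]
[ 295  109   55  123 5255] ((320.9554748535156, 170.445556640625), (45.77170944213867, 121.89205169677734), 5.710593223571777) [[ 474.7 -276.2   50. ]]
[ 375  114   48  138 3671] ((397.8270568847656, 182.76217651367188), (28.28121566772461, 138.80670166015625), 8.972626686096191) [[ 557.3 -305.    50. ]]
[  53  169  125  132 8179] ((117.80001068115234, 237.90000915527344), (91.67878723144531, 123.43095397949219), 26.56505012512207) [[ 227.5 -312.3   50. ]]
```

View pics/w6.png

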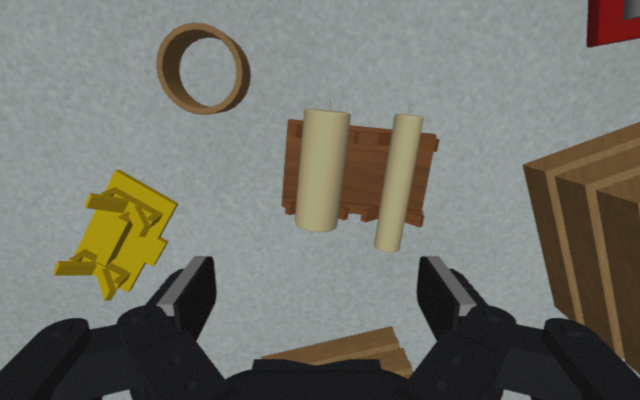

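The thick candle runs (327,110) to (317,231). The slim one, at (398,183), lies to its right. I'll fit the axis next.

```bash
python3 - <<'E'
from h import *
p,f=pickle.load(open("w6.pkl","rb"));c=cam(f,p);im=f["img"];hsv=cv2.cvtColor(im,cv2.COLOR_RGB2HSV)
m=((hsv[...,0]>18)&(hsv[...,0]<35)&(hsv[...,1]>50)&(hsv[...,2]>60)).astype(np.uint8)
n,l,st,ce=cv2.connectedComponentsWithStats(m);k=l[170,321]
rows=np.arange(120,218);L=np.array([np.where(l[y]==k)[0][[0,-1]] for y in rows]);mid=np.c_[L.mean(1),rows]
print(c[2],np.median(L[:,1]-L[:,0]+1))
# tangent planes -> axis: angle-bisecting in xz, use z=50 on the mid-ray of L and R rays
A=plane(c,np.c_[L[:,0]-.5,rows],50);B=plane(c,np.c_[L[:,1]+.5,rows],50);P=(A+B)/2
v=cv2.fitLine(P[:,:2].astype(np.float32),cv2.DIST_HUBER,0,.01,.01).ravel();d=v[:2]*np.sign(v[1]);yaw=np.arctan2(-d[0],d[1]);print("yaw",yaw,"pt",v[2:], "width",np.linalg.norm((A-B)[50]))
e=[]
for s in(0,-1):
    pts=[]
    for x0,y0 in zip(range(-8,9,4),[0]*5):
        x=int(round((327 if s==0 else 317)+x0));r=np.where(l[:,x]==k)[0];pts.append([x,r[s]+(-.5 if s==0 else .5)])
    for z in(50,75):
        q=plane(c,pts,z)[:,:2];print(s,z,((q-v[2:])@d).round(1));e.append(((q-v[2:])@d).mean())
mid=(e[1]+e[3])/2;print("len75",e[1]-e[3],"centre",v[2:]+d*mid,"alt50/75",v[2:]+d*(e[0]+e[3])/2)
E
```

```text
[ 482.5057583  -201.65366649  426.13334647] 44.0
yaw -0.27317366 pt [ 474.58447 -276.60223] width 48.091504452333595
0 50 [64.  64.4 63.8 64.2 64.6]
0 75 [64.7 65.  64.5 64.9 65.3]
-1 50 [-74.4 -74.  -74.7 -74.3 -73.8]
-1 75 [-64.5 -64.1 -64.8 -64.4 -64. ]
len75 129.22728686718665 centre [ 474.65178589 -276.36198214] alt50/75 [ 474.56108978 -276.68569114]
```

```bash
python3 -c "
from h import *
go([474.6,-276.4,120],down(-.273))"
```

```text
t 15.55 d mm [   3.9   -4.4 -179.7] rv [-0.0005 -0.0004 -0.0982] | 180.0 0.1 F [-0.1  0.7  0.1] open 0.998
```

>>> send_rows([
  [[0.0039, -0.0044, -0.02, 0, 0, -0.049, 1], [0, 0, -0.04, 0, 0, -0.049, 1], [0, 0, -0.04, 0, 0, 0, 1], [0, 0, -0.04, 0, 0, 0, 1], [0, 0, -0.04, 0, 0, 0, 1], [0, 0, 0, 0, 0, 0, 1], [0, 0, 0, 0, 0, 0, 1], [0, 0, 0, 0, 0, 0, 1]],
])

```text
clock: 16.35
eef_pos: [476.5, -277.6, 122.8]
tcp_rot: [3.138, 0.001, 1.298]
contact_force: [-0.2, 0.4, -0.3]
opening: 0.999
grasp_force: 0.0
```

```bash
python3 -c "
from h import *
go([474.6,-276.4,48],down(-.273))"
```

```text
t 16.35 d mm [ -1.9   1.2 -74.8] rv [ 0.0022  0.0035 -0.0005] | 75.0 0.0 F [-0.2  0.4 -0.3] open 0.999
```

>>> send_rows([
  [[-0.0019, 0.0012, -0.01, 0.0022, 0.0035, 0, 1], [0, 0, -0.02, 0, 0, 0, 1], [0, 0, -0.02, 0, 0, 0, 1], [0, 0, -0.015, 0, 0, 0, 1], [0, 0, -0.0098, 0, 0, 0, 1], [0, 0, 0, 0, 0, 0, 1], [0, 0, 0, 0, 0, 0, 1]],
])

```text
clock: 17.05
eef_pos: [473.6, -276.4, 46.4]
tcp_rot: [-3.139, -0.001, 1.298]
contact_force: [0.2, -0.3, 0.3]
opening: 1.001
grasp_force: 0.0
```

>>> send_rows([
  [[0, 0, 0, 0, 0, 0, -1], [0, 0, 0, 0, 0, 0, -1], [0, 0, 0, 0, 0, 0, -1], [0, 0, 0, 0, 0, 0, -1], [0, 0, 0, 0, 0, 0, -1], [0, 0, 0, 0, 0, 0, -1], [0, 0, 0, 0, 0, 0, -1]],
], grip_force=40)

```text
clock: 17.75
eef_pos: [475.1, -276.9, 47.1]
tcp_rot: [3.141, -0.0, 1.298]
contact_force: [3.4, 1.0, 6.1]
opening: 0.573
grasp_force: 40.7
```

>>> send_rows([
  [[0, 0, 0.01, 0, 0, 0, -1], [0, 0, 0.02, 0, 0, 0, -1], [0, 0, 0.04, 0, 0, 0, -1], [0, 0, 0.04, 0, 0, 0, -1], [0, 0, 0.04, 0, 0, 0, -1], [0, 0, 0.04, 0, 0, 0, -1], [0, 0, 0.03, 0, 0, 0, -1], [0, 0, 0.02, 0, 0, 0, -1], [0, 0, 0, 0, 0, 0, -1], [0, 0, 0, 0, 0, 0, -1]],
])

```text
clock: 18.75
eef_pos: [472.7, -275.9, 285.5]
tcp_rot: [-3.138, -0.001, 1.298]
contact_force: [-0.1, -0.6, -2.7]
opening: 0.574
grasp_force: 42.1
```

```bash
python3 - <<'E'
from h import *
from rig import *
go(NEST+NR.apply([0,0,61+150]),TN)
p=sense();f=grab_frame("wrist");pickle.dump((p,f),open("w7.pkl","wb"))
T=f["T_tool_cam"];K=f["mtx"];im=f["img"];hsv=cv2.cvtColor(im,cv2.COLOR_RGB2HSV)
m=((hsv[...,0]>18)&(hsv[...,0]<35)&(hsv[...,1]>50)&(hsv[...,2]>60)).astype(np.uint8)
def tool(uv,z):
    d=T[:3,:3]@np.linalg.inv(K)@[*uv,1];return (T[:3,3]+d*((z-T[2,3])/d[2])).round(1)
n,l,st,ce=cv2.connectedComponentsWithStats(m)
k=1+np.argmax(st[1:,4]);print(st[k])
for y in range(st[k,1],st[k,1]+st[k,3],15):
    w=np.where(l[y]==k)[0];print(y,w[0],w[-1],tool((w.min(),y),-2)[:2],tool((w.max(),y),-2)[:2])
t=st[k,1]-.5;print("end",tool((320,t),-2),tool((320,t),-27))
E
```

```text
t 18.75 d mm [-56.  626.2 -37.2] rv [-0.1055 -0.4809  0.1153] | 630.0 0.51 F [-0.1 -0.6 -2.7] open 0.574
[  246   103   174   262 35416]
103 399 416 [70.2 28.4] [70.2 34.4]
118 282 418 [ 65.  -12.8] [65.1 35.6]
133 246 417 [ 59.8 -25.9] [59.9 35.6]
148 247 416 [ 54.4 -25.8] [54.5 35.7]
163 248 415 [ 48.9 -25.8] [48.9 35.8]
178 249 414 [ 43.2 -25.7] [43.3 35.9]
193 250 412 [ 37.4 -25.6] [37.5 35.6]
208 251 411 [ 31.4 -25.6] [31.5 35.7]
223 251 409 [ 25.3 -25.9] [25.4 35.5]
238 252 408 [ 19.  -25.8] [19.1 35.6]
253 253 380 [ 12.6 -25.8] [12.7 24.9]
268 253 379 [  6.  -26.1] [ 6.  24.8]
283 254 378 [ -0.8 -26. ] [-0.8 24.8]
298 255 377 [ -7.8 -26. ] [-7.8 24.7]
313 255 376 [-15.  -26.3] [-15.   24.7]
328 257 375 [-22.5 -25.8] [-22.4  24.6]
343 258 374 [-30.1 -25.8] [-30.   24.6]
358 259 374 [-37.9 -25.7] [-37.9  25. ]
end [70.4  0.7 -2. ] [ 70.6   0.4 -27. ]
```

The candle is gripped parallel and centred: sides at ±25 mm, end at +65 mm. Carrying it over to the stand.

>>> send_rows([
  [[-0.0035, 0.0391, -0.0023, -0.0066, -0.0301, 0.0072, -1], [-0.0035, 0.0391, -0.0023, -0.0066, -0.0301, 0.0072, -1], [-0.0035, 0.0391, -0.0023, -0.0066, -0.0301, 0.0072, -1], [-0.0035, 0.0391, -0.0023, -0.0066, -0.0301, 0.0072, -1], [-0.0035, 0.0391, -0.0023, -0.0066, -0.0301, 0.0072, -1], [-0.0035, 0.0391, -0.0023, -0.0066, -0.0301, 0.0072, -1], [-0.0035, 0.0391, -0.0023, -0.0066, -0.0301, 0.0072, -1], [-0.0035, 0.0391, -0.0023, -0.0066, -0.0301, 0.0072, -1], [-0.0035, 0.0391, -0.0023, -0.0066, -0.0301, 0.0072, -1], [-0.0035, 0.0391, -0.0023, -0.0066, -0.0301, 0.0072, -1]],
])

```text
clock: 19.8
eef_pos: [436.7, 116.0, 261.2]
tcp_rot: [2.838, -0.006, 1.372]
contact_force: [1.1, -0.5, -1.8]
opening: 0.572
grasp_force: 42.1
```

>>> send_rows([
  [[-0.0035, 0.0391, -0.0023, -0.0066, -0.0301, 0.0072, -1], [-0.0035, 0.0391, -0.0023, -0.0066, -0.0301, 0.0072, -1], [-0.0035, 0.0391, -0.0023, -0.0066, -0.0301, 0.0072, -1], [-0.0035, 0.0391, -0.0023, -0.0066, -0.0301, 0.0072, -1], [-0.0035, 0.0391, -0.0023, -0.0066, -0.0301, 0.0072, -1], [-0.0035, 0.0391, -0.0023, -0.0066, -0.0301, 0.0072, -1], [0, 0, 0, 0, 0, 0, -1], [0, 0, 0, 0, 0, 0, -1], [0, 0, 0, 0, 0, 0, -1]],
])

```text
clock: 20.7
eef_pos: [416.8, 348.0, 247.8]
tcp_rot: [2.653, 0.002, 1.415]
contact_force: [0.2, -0.1, -1.9]
opening: 0.575
grasp_force: 42.2
```

```bash
python3 - <<'E'
from h import *
go(NEST+NR.apply([-.6,0,61+35]),TN)
E
```

```text
t 20.7 d mm [  52.8   -5.9 -101.3] rv [ 0.0023 -0.0009  0.0007] | 114.0 0.0 F [ 0.2 -0.1 -1.9] open 0.575
```

>>> send_rows([
  [[0.0075, -0.0008, -0.0145, 0.0023, -0.0009, 0.0007, -1], [0.0075, -0.0008, -0.0145, 0, 0, 0, -1], [0.0075, -0.0008, -0.0145, 0, 0, 0, -1], [0.0075, -0.0008, -0.0145, 0, 0, 0, -1], [0.0075, -0.0009, -0.0145, 0, 0, 0, -1], [0.0075, -0.0009, -0.0145, 0, 0, 0, -1], [0.0078, -0.0009, -0.0143, 0, 0, 0, -1], [0, 0, 0, 0, 0, 0, -1], [0, 0, 0, 0, 0, 0, -1], [0, 0, 0, 0, 0, 0, -1]],
])

```text
clock: 21.7
eef_pos: [470.1, 343.7, 148.2]
tcp_rot: [2.651, -0.003, 1.416]
contact_force: [0.3, -0.3, -2.0]
opening: 0.575
grasp_force: 42.2
```

```bash
python3 - <<'E'
from h import *
go(NEST+NR.apply([-.8,0,64]),TN)
E
```

```text
t 21.7 d mm [ 14.1  -3.9 -30.1] rv [-0.0026  0.0024 -0.0005] | 33.0 0.0 F [ 0.3 -0.3 -2. ] open 0.575
```

>>> send_rows([
  [[0.0024, -0.0007, -0.005, -0.0026, 0.0024, -0.0005, -1], [0.0024, -0.0007, -0.005, 0, 0, 0, -1], [0.0024, -0.0007, -0.005, 0, 0, 0, -1], [0.0024, -0.0006, -0.005, 0, 0, 0, -1], [0.0024, -0.0006, -0.005, 0, 0, 0, -1], [0.0021, -0.0006, -0.0051, 0, 0, 0, -1], [0, 0, 0, 0, 0, 0, -1], [0, 0, 0, 0, 0, 0, -1]],
])

```text
clock: 22.5
eef_pos: [484.2, 339.5, 117.4]
tcp_rot: [2.654, 0.001, 1.415]
contact_force: [0.2, 0.5, -1.7]
opening: 0.573
grasp_force: 42.2
```

```bash
python3 - <<'E'
from h import *
from rig import *
p=sense();print("tcp in nest",NR.inv().apply(p["eef_pos"]-NEST).round(2),"F nest",NR.inv().apply(p["contact_force"]).round(1),p["wrist_torque"])
go(NEST+NR.apply([-.8,0,61]),TN)
E
```

```text
tcp in nest [-1.16 -0.24 63.31] F nest [-0.7  0.6 -1.5] [0.07258317 0.338831   0.04220179]
t 22.5 d mm [ 1.4  0.  -1.9] rv [ 0.0007 -0.0007  0.0001] | 2.0 0.0 F [ 0.2  0.5 -1.7] open 0.573
```

No contact yet, about 3 mm to go.

>>> send_rows([
  [[0.0007, 0, -0.001, 0, 0, 0, -1], [0, 0, 0, 0, 0, 0, -1], [0.0007, 0, -0.0009, 0, 0, 0, -1], [0, 0, 0, 0, 0, 0, -1], [0, 0, 0, 0, 0, 0, -1]],
])

```text
clock: 23.0
eef_pos: [485.6, 339.7, 115.7]
tcp_rot: [2.653, 0.0, 1.416]
contact_force: [-0.1, 0.4, -1.5]
opening: 0.57
grasp_force: 42.2
```

```bash
python3 - <<'E'
from h import *
from rig import *
p=sense();print("tcp in nest",NR.inv().apply(p["eef_pos"]-NEST).round(2),"F nest",NR.inv().apply(p["contact_force"]).round(1),p["wrist_torque"])
E
```

```text
tcp in nest [-0.74  0.13 61.24] F nest [-0.9  0.3 -1.2] [0.01709637 0.31535834 0.04452216]
```

>>> send_rows([
  [[0.0004, -0.0001, -0.0008, 0, 0, 0, -1], [0, 0, 0, 0, 0, 0, -1], [0.0003, -0.0001, -0.0007, 0, 0, 0, -1], [0, 0, 0, 0, 0, 0, -1], [0, 0, 0, 0, 0, 0, -1]],
])

```text
clock: 23.5
eef_pos: [486.3, 339.6, 114.9]
tcp_rot: [2.653, 0.0, 1.416]
contact_force: [-5.1, -0.2, 8.4]
opening: 0.574
grasp_force: 43.4
```

```bash
python3 - <<'E'
from h import *
from rig import *
p=sense();print("tcp in nest",NR.inv().apply(p["eef_pos"]-NEST).round(2),"F nest",NR.inv().apply(p["contact_force"]).round(1),p["wrist_torque"])
E
```

```text
tcp in nest [-0.46  0.22 60.13] F nest [-0.5 -1.   9.8] [-0.21511112  0.4881731  -0.08243236]
```

Contact came at 60.1 mm with an almost purely normal force, so the candle is in both saddles. Releasing and backing off.

>>> send_rows([
  [[0, 0, 0, 0, 0, 0, 0.3], [0, 0, 0, 0, 0, 0, 0.5], [0, 0, 0, 0, 0, 0, 1], [0, 0, 0, 0, 0, 0, 1], [0, 0, 0, 0, 0, 0, 1], [0, 0, 0, 0, 0, 0, 1], [0, 0, 0, 0, 0, 0, 1]],
])

```text
clock: 24.2
eef_pos: [486.3, 339.5, 114.2]
tcp_rot: [2.653, 0.001, 1.416]
contact_force: [-0.2, 0.1, -1.2]
opening: 0.998
grasp_force: 0.0
```

>>> send_rows([
  [[-0.0046, 0.0007, 0.0088, 0, 0, 0, 1], [-0.0093, 0.0015, 0.0177, 0, 0, 0, 1], [-0.0139, 0.0022, 0.0265, 0, 0, 0, 1], [-0.0139, 0.0022, 0.0265, 0, 0, 0, 1], [-0.0139, 0.0022, 0.0265, 0, 0, 0, 1], [-0.0139, 0.0022, 0.0265, 0, 0, 0, 1], [0, 0, 0, 0, 0, 0, 1], [0, 0, 0, 0, 0, 0, 1], [0, 0, 0, 0, 0, 0, 1]],
])

```text
clock: 25.1
eef_pos: [416.5, 350.0, 246.0]
tcp_rot: [2.654, 0.001, 1.416]
contact_force: [0.5, -0.3, -0.2]
opening: 0.996
grasp_force: 0.0
```

```bash
python3 - <<'E'
from h import *
from rig import *
p=sense();f=grab_frame("wrist");pickle.dump((p,f),open("w8.pkl","wb"));print(p["contact_force"],NR.inv().apply(p["eef_pos"]-NEST),p["clock"])
cv2.imwrite("pics/w8.png",cv2.convertScaleAbs(f["img"][...,::-1],alpha=1.4))
c=cam(f,p);im=f["img"];hsv=cv2.cvtColor(im,cv2.COLOR_RGB2HSV)
# expected outline of a well-seated candle: ends at y=+-65, sides, z=63
print(proj(c,NR.apply(np.array([(-25,65,63),(25,65,63),(25,-65,63),(-25,-65,63)],float))+NEST).round(0))
E
```

```text
[ 0.53666197 -0.32308246 -0.20134242] [ -1.20417352  -0.32621278 209.05193684] 25.1
[[286. 107.]
 [350. 107.]
 [346. 261.]
 [289. 261.]]
```

View pics/w8.png

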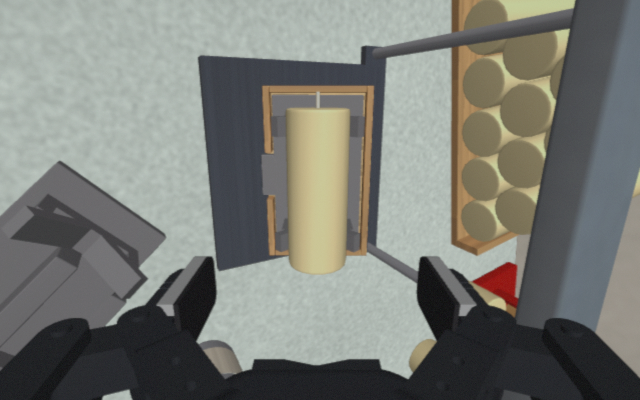

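The candle outline runs (287,107)–(350,108) at the top and its near end is around (317,265). That matches the predicted seated outline, with the insert still in the tray and its tab in the gap. Handing in.

```bash
python3 -c "
from rig import *
print(sign_off())"
```

```text
the job is handed in; nothing more can be done
None
```

I seated the insert in the tray with its tab in the gap, lowered the thick candle into both V saddles and handed the job in after about 25 s of the 69 s; the last picture showed both in place, but sign-off gave no verdict.

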